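# Lid the specimen pots and lift their carrier level

### The job

Close each of the two steel specimen pots standing in the carrier with the lid of its own size, seated fully in the pot's mouth, while the carrier stays on the bench. Then take the carrier by its handle, lift it straight up about 10 cm clear of the bench keeping it level, and hold it there steadily: finish while still holding it, do not put it down. Leave the other things on the bench where they are.

Things in the scene. Friction and masses are not known exactly. Their poses are not given: they have to be found in the camera images.
- carrier: loose aluminium carrier, 84 (own x) by 220 (own y) mm, 300 g; origin at the centre of its underside. Floor 6 mm thick, rim 24 mm high; wells 76 by 72 mm centred at own y +70 and -70 mm, one pot in each. Between them a handle: stem 10 by 28 mm, on it a bar 14 mm thick (own x), 44 long (own y), 108 to 126 mm above the underside. Loaded and lidded 0.6 to 0.85 kg, nearly balanced under the handle
- carrier_handle (a point): centre of the carrier's handle bar, 117 mm above its underside; the bar is pinched across its 14 mm thickness (own x of the carrier)
- wide_pot: loose open round steel pot, outer diameter 64 mm, height 62 mm, wall 4 mm (mouth 56 mm); stands in one of the wells (either one) with some play; origin at the centre of its underside, z up
- narrow_pot: loose open round steel pot, outer diameter 46 mm, height 62 mm, wall 3.5 mm (mouth 39 mm); stands in the other well with some play; origin at the centre of its underside, z up
- wide_lid: lid of the wide pot, right way up on the bench left or right of the carrier: steel disc 64 mm across, below it a tapered plug 51 mm across for the mouth, on it a black upright knob 18 mm across. Heights above the origin (centre of the plug's underside): plug 0 to 8, disc 8 to 12, knob 12 to 40 mm. Seated, its origin is 54 mm above the pot's. About 80 g
- narrow_lid: lid of the narrow pot, on the other side of the carrier: same shape, heights and knob, but disc 46 mm and plug 34 mm across. Heights above the origin (centre of the plug's underside): plug 0 to 8, disc 8 to 12, knob 12 to 40 mm. Seated, its origin is 54 mm above the pot's. About 50 g
- amber_bottle: bystander: small amber bottle with a red cap, 30 mm across, 65 mm high; origin under its centre
- beaker: bystander: glass beaker, 60 mm across, 80 mm high; origin under its centre
- dish: bystander: shallow white dish, 90 mm across, 16 mm high; origin under its centre
- slide_box: bystander: grey slide box, 85 by 100 by 35 mm; origin under its centre
- objective: bystander: microscope objective standing upright, 30 mm across, 45 mm high, dark steel with a brass band, between the carrier and the robot; origin under its centre
- lens_brush: bystander: small brush lying flat, 150 mm long along its own x

How it is judged:
By the outcome, as a careful person would: the job done as asked, in the order asked, and still so for the second after the job is handed in, while the arm keeps its last pose, push and grip.
It also fails if it takes over 58 s, if anything falls off the work surface, if the arm or the gripper's body presses on something with over 40 N, if the wrist force passes 120 N, or if a joint passes its speed limit or range.

### The arm

A 7-joint arm with a two-finger parallel gripper is mounted at the origin on the work surface. World frame = base frame: x ahead of the robot, y to its left, z up, the work surface at z = 0. Lengths are in m, angles in rad, forces in N, time in s.
With the tool pointing down it reaches from about 0.4 to 0.85 m from the base axis. Payload 6.9 kg.
Tool frame: the origin (TCP) lies midway between the tips of the shut fingers; the grasp point (between the pads) lies behind it (ctrl.pinch_z is the z of the grasp point in the tool frame, in m); z points along the fingers, y is the direction in which the jaws open and shut (so a half turn about z gives the same grasp; the last joint's range is limited). The gripper opens to 85 mm and grips with 20 to 120 N. Pads are 22 mm wide; open, the fingers measure 114 mm over their backs; the gripper's body (76 mm by 85 mm) begins 54 mm behind the grasp point. The pads swing forward as they close: fully open they stand 13 mm farther back than shut.
Start: joints at [1.23, 0.507, -0.238, 1.5, 0.126, 1.149, -0.155], TCP at [0.269, -0.564, 0.231] pointing down, gripper open.
Joint ranges: [-3.08, 3.08], [-0.24, 2.05], [-1.43, 1.35], [0, 2.5], [-1.52, 4.66], [0.17, 1.96], [-2.89, 2.89]. Speed limits (rad/s): [2.39, 2.39, 3.14, 3.14, 3.14, 3.14, 3.14].

### API

Orientations are given as a unit quaternion [w, x, y, z].
In Python, from station import ctrl, get_state, vision, ticket, models gives the robot as it stands. Calls block until the motion is done:
- ctrl.movep(position, orientation): joint-space move of the TCP to a pose.
- ctrl.movel(position, frame=None, max_speed=0.15): straight line of the TCP; frame=None keeps the orientation; max_speed is the mean speed in m/s.
- ctrl.set_joints(angles): joint-space move.
- ctrl.ungrasp() and ctrl.close_gripper(force=None): open the fingers fully, or close them until they stop; force is the grip in N (None keeps the last).
- ctrl.pause(seconds).
- ctrl.ik(position, orientation): joint angles nearest the present ones, or None.
- get_state(): the state.
- vision.grab_frame(name): name is "scene" or "top"; returns (picture, depth): 480x640x3 uint8, blue, green, red; 480x640 float32, m along the optical axis (not along the pixel's ray), 0 where there is no reading.
- vision.camera_info(name): a dict with "mtx" (3x3 intrinsics, pixels), "R" (3x3) and "t" (3): a world point X has camera coordinates R X + t. Camera axes: x right, y down, z forward; pixel columns grow to the right and rows downward; lengths in m; the calibration is good to about 2 mm. A picture is of the moment at which its call begins. camera_info takes no time and is no camera call.
A pose or a line that the arm cannot do raises ctrl.Unreachable and nothing moves.
- ticket.close_job(): hands the job in, once; it reports no verdict.
Trained networks look in the newest picture that a camera, given by its name, has taken for a name from the list of things; names that differ only in an ending like _2 or _b are one class to them, and where a whole thing is asked for, a point or a joint stands for the part that bears it (a point fixed in the world has none). Each returns a list of dicts, best first, with "p" (0 to 1); they miss things now and then, are a little off and sometimes report something else, mostly with a low value. They report only what shows in the picture. A call takes as long as a camera call.
- models.recognise(camera, target): "point" ([column, row] in pixels, amid what is visible of it).
- models.masks_of(camera, target): "mask" (480x640 bool, what is visible of it) and "point" ([column, row] in pixels, amid what is visible of it).
The state is a dict: "time": time; "qpos": joint angles; "qd": joint speeds; "tau": joint torques, N m; "tcp_pos": TCP position; "eef_rot": TCP orientation; "contact_force": force on the tool from outside, world axes, zero at the start; "wrist_torque": the same for the moment, N m; "width": finger opening in m.
Only numpy, scipy, OpenCV 4.12 (cv2) and the standard library are available. Lean on these libraries where they do the work, as an engineer would, in place of code of your own. Each camera call takes 0.05 s, during which the arm holds its last target.

## Working session

There is one attempt and no reset: what is moved stays moved. The work goes in short steps, each a Python script; the robot and the scene stay as the last script left them, time stands still between calls to the robot, and variables do not carry over. Pictures are saved under pics/ and viewed, and the job is handed in when it is done.

```bash
ls; mkdir -p pics
python3 - <<'E'
from station import ctrl, get_state, vision, ticket, models
import cv2,numpy as np
s=get_state(); print(s, ctrl.pinch_z)
for n in("scene","top"):
    i,d=vision.grab_frame(n); cv2.imwrite(f"pics/a_{n}.png",i); np.save(f"d_{n}.npy",d); print(n,vision.camera_info(n))
E
```

```text
pics
{'time': 0.0, 'qpos': array([ 1.23048831,  0.50835342, -0.23753812,  1.50115956,  0.1256736 ,
        1.14886377, -0.15482095]), 'qd': array([ 0.00156407,  0.00017843,  0.00127052,  0.00132677,  0.0008161 ,
       -0.00288137,  0.00037369]), 'tau': array([-1.11504742e-03, -6.20587850e+01, -2.18722880e+00, -2.49652809e+01,
        1.26690685e-02,  1.19057993e-02, -5.80976803e-05]), 'tcp_pos': array([ 0.26921916, -0.56348384,  0.23041121]), 'eef_rot': array([-8.76551416e-04,  9.75259175e-01,  2.21062736e-01, -1.98184089e-04]), 'contact_force': array([-0.0143563 ,  0.88382919, -0.34577309]), 'wrist_torque': array([-0.05465236, -0.01138185,  0.00582221]), 'width': 0.08559354209858468} -0.0187
scene {'mtx': array([[575.14499652,   0.        , 321.19325834],
       [  0.        , 575.14499652, 248.71088002],
       [  0.        ,   0.        ,   1.        ]]), 'R': array([[-0.07255244,  0.99728734,  0.01241418],
       [ 0.80701713,  0.06601511, -0.58682652],
       [-0.58605418, -0.03255724, -0.80961752]]), 't': array([ 0.07841285, -0.42816076,  1.61416293])}
top {'mtx': array([[470.18658373,   0.        , 314.90171631],
       [  0.        , 470.18658373, 235.70488641],
       [  0.        ,   0.        ,   1.        ]]), 'R': array([[ 0.02115277, -0.99961037,  0.01821183],
       [-0.99349927, -0.02305449, -0.11147951],
       [ 0.11185594, -0.01573534, -0.99359984]]), 't': array([-0.07975269,  0.59926608,  1.00959001])}
```

View pics/a_scene.png

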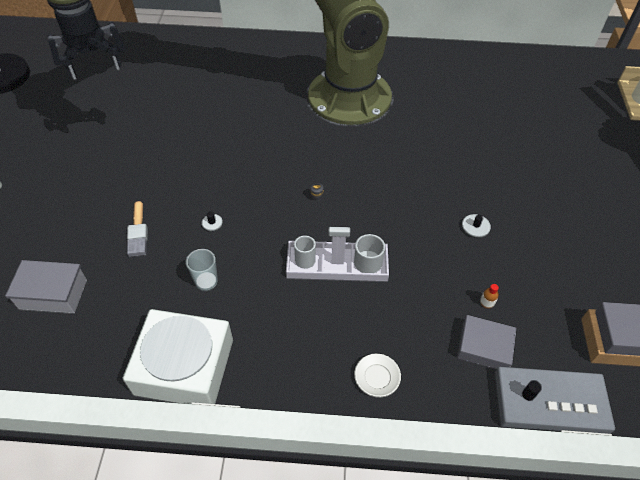

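View pics/a_top.png

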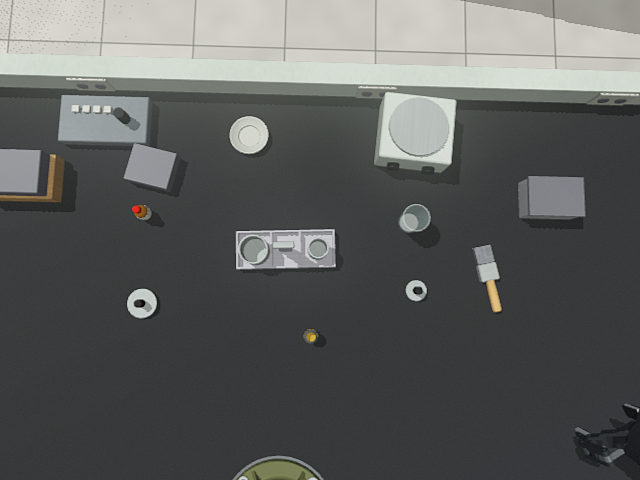

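The top view shows the carrier at (285,250), with the wide pot on its left at (254,250) and the narrow pot at (318,248). The wide lid is at (142,303), the narrow lid at (416,290) and the objective at (311,337). Next I measure positions using the masks and depth from both cameras.

```bash
cat > h.py <<'E'
from station import ctrl, get_state, vision, ticket, models
import cv2,numpy as np
from scipy.optimize import least_squares
def cloud(n,d):
    c=vision.camera_info(n);K=c["mtx"];v,u=np.mgrid[:480,:640]
    P=np.stack([(u-K[0,2])/K[0,0]*d,(v-K[1,2])/K[1,1]*d,d],-1)
    return (P-c["t"])@c["R"]
def circ(p,r):
    c0=p.mean(0)
    f=lambda c:np.linalg.norm(p-c[:2],axis=1)-r
    s=least_squares(f,c0,loss='soft_l1',f_scale=.001)
    return s.x,np.sqrt(np.mean(s.fun**2))
def quat(yaw): # tool down, tool y axis at angle yaw+90 => tool x at yaw
    return np.array([0,np.cos(yaw/2),np.sin(yaw/2),0])
E
python3 - <<'E'
from h import *
for n in("scene","top"):
    i,d=vision.grab_frame(n); W=cloud(n,d)
    print(n,"bench z",np.round(np.median(W[300:330,200:260,2]),4))
    for t in("carrier","wide_pot","narrow_pot","wide_lid","narrow_lid","objective","beaker","lens_brush","amber_bottle"):
        r=models.masks_of(n,t)
        for k in r[:2]:
            m=k["mask"]&(d>0); p=W[m]
            if len(p)==0: continue
            print(t,round(k["p"],2),np.round(k["point"]),m.sum(),"med",np.round(np.median(p,0),4),"z",np.round(np.percentile(p[:,2],[2,50,98]),4),"x",np.round(np.percentile(p[:,0],[1,99]),3),"y",np.round(np.percentile(p[:,1],[1,99]),3))
        if r and r[0]["p"]>.3: np.save(f"m_{n}_{t}.npy",r[0]["mask"])
    np.save(f"d_{n}.npy",d)
print(get_state()["time"])
E
```

```text
scene bench z 0.0011
carrier 0.93 [338. 262.] 2862 med [ 0.5791 -0.0046  0.0125] z [-0.0003  0.0125  0.1264] x [0.502 0.619] y [-0.109  0.109]
wide_pot 0.67 [367. 254.] 1003 med [0.5709 0.0669 0.0425] z [0.0096 0.0425 0.0699] x [0.534 0.599] y [0.036 0.097]
narrow_pot 0.86 [306. 253.] 601 med [ 0.5843 -0.0726  0.0457] z [0.0105 0.0457 0.0708] x [0.551 0.597] y [-0.094 -0.051]
narrow_pot 0.15 [207. 224.] 265 med [ 0.4915 -0.2935  0.0139] z [0.0082 0.0139 0.0423] x [0.466 0.509] y [-0.315 -0.275]
wide_lid 0.74 [475. 224.] 490 med [0.4498 0.3113 0.0132] z [0.0077 0.0132 0.0415] x [0.413 0.476] y [0.284 0.345]
narrow_lid 0.61 [211. 221.] 289 med [ 0.4913 -0.2941  0.0135] z [0.0043 0.0135 0.0422] x [0.465 0.509] y [-0.32  -0.274]
objective 0.52 [317. 191.] 141 med [ 0.3914 -0.062   0.0308] z [0.0051 0.0308 0.0448] x [0.343 0.398] y [-0.075 -0.049]
beaker 0.8 [204. 272.] 919 med [ 0.6408 -0.2813  0.053 ] z [0.0096 0.053  0.0815] x [0.613 0.67 ] y [-0.308 -0.253]
beaker 0.33 [137. 232.] 804 med [ 0.5416 -0.4581  0.0183] z [0.0027 0.0183 0.0237] x [0.448 0.592] y [-0.481 -0.429]
lens_brush 0
[... 857 characters left out ...]
292.] 287 med [ 0.4855 -0.2922  0.0125] z [0.0081 0.0125 0.0411] x [0.465 0.506] y [-0.315 -0.275]
objective 0.73 [412. 220.] 653 med [ 0.6449 -0.2889  0.0381] z [0.0006 0.0381 0.0808] x [0.613 0.667] y [-0.307 -0.252]
objective 0.69 [311. 337.] 150 med [ 0.3835 -0.0605  0.0332] z [0.0234 0.0332 0.0419] x [0.369 0.397] y [-0.073 -0.047]
beaker 0.93 [413. 219.] 734 med [ 0.6454 -0.2878  0.0373] z [-0.001   0.0373  0.081 ] x [0.613 0.669] y [-0.323 -0.252]
lens_brush 0.57 [487. 271.] 988 med [ 0.5338 -0.4584  0.0173] z [0.0003 0.0173 0.0223] x [0.445 0.591] y [-0.483 -0.428]
amber_bottle 0.5 [144. 213.] 194 med [0.6435 0.3158 0.0417] z [0.0099 0.0417 0.0671] x [0.632 0.657] y [0.307 0.329]
1.1
```

```bash
cat >> h.py <<'E'
def fitall(n,d,what=("wide_pot","narrow_pot","wide_lid","narrow_lid","handle","carrier")):
    W=cloud(n,d); ok=d>0; out={}
    def sel(x0,x1,y0,y1,z0,z1):
        m=ok&(W[...,0]>x0)&(W[...,0]<x1)&(W[...,1]>y0)&(W[...,1]<y1)&(W[...,2]>z0)&(W[...,2]<z1)
        return W[m]
    def mec(p):
        c,r=cv2.minEnclosingCircle(p[:,:2].astype(np.float32)*1000); return np.array(c)/1000,r
    for k in what:
        if k=="wide_pot": p=sel(.52,.62,.027,.115,.064,.074); out[k]=(circ(p[:,:2],.030),mec(p),len(p))
        if k=="narrow_pot": p=sel(.52,.63,-.115,-.04,.064,.074); out[k]=(circ(p[:,:2],.02125),mec(p),len(p))
        for l,a in (("wide_lid",(.39,.5,.26,.37)),("narrow_lid",(.44,.53,-.34,-.25))):
            if k==l:
                p=sel(*a,.008,.017);q=sel(*a,.036,.05); out[k]=(mec(p),"knob",np.median(q,0),mec(q),len(q))
        if k=="handle":
            p=sel(.52,.62,-.035,.035,.119,.135); out[k]=(cv2.minAreaRect(p[:,:2].astype(np.float32)*1000),np.median(p,0),len(p))
        if k=="carrier":
            p=sel(.5,.65,-.13,.13,.019,.028); out[k]=(cv2.minAreaRect(p[:,:2].astype(np.float32)*1000),len(p))
    return out
E
python3 - <<'E'
from h import *
np.set_printoptions(precision=4,suppress=True)
for n in("scene","top"):
    for k,v in fitall(n,np.load(f"d_{n}.npy")).items(): print(n,k,v)
E
```

```text
scene wide_pot ((array([0.5673, 0.066 ]), np.float64(0.0017532715786731867)), (array([0.567 , 0.0668]), 33.647857666015625), 188)
scene narrow_pot ((array([ 0.5736, -0.0729]), np.float64(0.0013475859405549552)), (array([ 0.5732, -0.0732]), 23.53443145751953), 120)
scene wide_lid ((array([0.4461, 0.3142]), 34.519989013671875), 'knob', array([0.4453, 0.3138, 0.0402]), (array([0.448 , 0.3125]), 10.075457572937012), 39)
scene narrow_lid ((array([ 0.486 , -0.2962]), 25.113927841186523), 'knob', array([ 0.4865, -0.2961,  0.0396]), (array([ 0.4858, -0.2963]), 10.999176025390625), 45)
scene handle (((572.630859375, -1.0705108642578125), (17.575855255126953, 43.35566329956055), 7.1892991065979), array([ 0.5751, -0.0009,  0.1259]), 148)
scene carrier (((572.496337890625, -1.1803817749023438), (88.53868103027344, 219.9866943359375), 2.5613386631011963), 800)
top wide_pot ((array([0.5665, 0.0673]), np.float64(0.0012474033744158514)), (array([0.5664, 0.0674]), 31.859888076782227), 169)
top narrow_pot ((array([ 0.5725, -0.0719]), np.float64(0.0010268635783487847)), (array([ 0.5728, -0.072 ]), 22.635757446289062), 97)
top wide_lid ((array([0.4453, 0.3154]), 32.40802001953125), 'knob', array([0.4453, 0.3147, 0.0397]), (array([0.4454, 0.3146]), 8.942585945129395), 56)
top narrow_lid ((array([ 0.4861, -0.2951]), 22.861085891723633), 'knob', array([ 0.486 , -0.2947,  0.0391]), (array([ 0.4861, -0.2947]), 9.006080627441406), 51)
top handle (((572.4097900390625, 0.1671314239501953), (12.798377990722656, 42.68648147583008), 1.2280889749526978), array([ 0.5722, -0.0007,  0.1253]), 151)
top carrier (((572.3267211914062, -0.39855194091796875), (84.38627624511719, 219.05345153808594), 2.4992170333862305), 677)
```

Both cameras agree to about 1 mm, and the sizes and heights match what was given. The carrier yaw is about +2.5°. I'll check IK before moving.

```bash
cat >> h.py <<'E'
WP=np.array([.5668,.0668]);NP_=np.array([.5729,-.0722]);WL=np.array([.4454,.3146]);NL=np.array([.4861,-.2952]);HD=np.array([.5724,-.0006])
TH=np.deg2rad(2.5)
E
python3 - <<'E'
from h import *
np.set_printoptions(precision=2,suppress=True)
for yaw in (np.pi/2+TH,-np.pi/2+TH):
    for n,p in (("NL",NL),("NP",NP_),("WL",WL),("WP",WP),("HD",HD)):
        for z in (.015,.075,.21): print(round(yaw,2),n,z,ctrl.ik([*p,z],quat(yaw)))
E
```

```text
1.61 NL 0.015 [ 0.75  0.7  -0.39  1.89  0.43  0.64  0.13]
1.61 NL 0.075 [ 0.8   0.62 -0.47  1.84  0.39  0.77  0.16]
1.61 NL 0.21 [ 0.88  0.48 -0.58  1.68  0.29  1.07  0.26]
1.61 NP 0.015 [ 0.42  0.74 -0.55  1.87  0.57  0.7  -0.42]
1.61 NP 0.075 [ 0.47  0.66 -0.61  1.82  0.5   0.82 -0.36]
1.61 NP 0.21 [ 0.55  0.52 -0.75  1.66  0.39  1.11 -0.26]
1.61 WL 0.015 [-0.22  0.74 -0.7   1.95  0.73  0.72 -1.32]
1.61 WL 0.075 [-0.08  0.72 -0.95  1.9   0.75  0.92 -1.36]
1.61 WL 0.21 [ 0.06  0.64 -1.23  1.74  0.64  1.23 -1.28]
1.61 WP 0.015 [ 0.18  0.73 -0.55  1.88  0.58  0.69 -0.67]
1.61 WP 0.075 [ 0.24  0.66 -0.65  1.84  0.53  0.82 -0.63]
1.61 WP 0.21 [ 0.36  0.53 -0.83  1.68  0.43  1.12 -0.55]
1.61 HD 0.015 [ 0.3   0.73 -0.56  1.88  0.58  0.7  -0.55]
1.61 HD 0.075 [ 0.36  0.66 -0.65  1.83  0.53  0.83 -0.51]
1.61 HD 0.21 [ 0.46  0.53 -0.8   1.67  0.41  1.12 -0.41]
-1.53 NL 0.015 [ 0.37  0.69  0.22  1.9  -0.25  0.58 -2.35]
-1.53 NL 0.075 [ 0.36  0.6   0.22  1.85 -0.19  0.71 -2.41]
-1.53 NL 0.21 [ 0.38  0.44  0.19  1.69 -0.1   1.02 -2.5 ]
-1.53 NP 0.015 [-0.05  0.7   0.2   1.87 -0.23  0.6  -2.79]
-1.53 NP 0.075 [-0.03  0.61  0.18  1.83 -0.16  0.72 -2.86]
-1.53 NP 0.21 [-0.55  0.7   1.15  1.67 -0.67  1.23 -2.34]
-1.53 WL 0.015 [ 0.02  0.98 -1.23  1.95  1.08  1.09  1.48]
-1.53 WL 0.075 [ 0.03  0.86 -1.23  1.9   0.93  1.1   1.6 ]
-1.53 WL 0.21 [ 0.06  0.64 -1.22  1.74  0.64  1.23  1.86]
-1.53 WP 0.015 [-0.76  1.01  1.15  1.9  -1.1   1.05 -2.21]
-1.53 WP 0.075 [-0.77  0.9   1.15  1.85 -0.95  1.07 -2.33]
-1.53 WP 0.21 [-0.8   0.69  1.15  1.69 -0.66  1.22 -2.58]
-1.53 HD 0.015 [-0.64  1.01  1.15  1.89 -1.1   1.05 -2.1 ]
-1.53 HD 0.075 [-0.65  0.9   1.15  1.85 -0.95  1.07 -2.22]
-1.53 HD 0.21 [-0.68  0.69  1.15  1.69 -0.67  1.22 -2.46]
```

```bash
cat >> h.py <<'E'
Q=quat(np.pi/2+TH)
def st(m=""):
    s=get_state(); print(m,"t",round(s["time"],2),"tcp",np.round(s["tcp_pos"],4),"F",np.round(s["contact_force"],1),"M",np.round(s["wrist_torque"],2),"w",round(s["width"],4)); return s
def shots(tag):
    for n in("scene","top"):
        i,d=vision.grab_frame(n); cv2.imwrite(f"pics/{tag}_{n}.png",i); np.save(f"d_{tag}_{n}.npy",d)
E
python3 - <<'E'
from h import *
ctrl.movep([*NL,.09],Q); st("above")
ctrl.movel([*NL,.0155],max_speed=.1); st("down")
ctrl.close_gripper(40); st("closed")
ctrl.movel([*NL,.18],max_speed=.2); st("up")
ctrl.movel([*NP_,.18],max_speed=.2); st("over"); shots("b")
E
```

```text
above t 2.49 tcp [ 0.4855 -0.2973  0.0903] F [-0.5  0.6  0.4] M [0.01 0.02 0.03] w 0.0852
down t 3.38 tcp [ 0.4865 -0.2954  0.016 ] F [ 1.1 -0.5 -0.5] M [-0.04  0.02 -0.07] w 0.0856
closed t 4.02 tcp [ 0.4862 -0.2953  0.0158] F [-0.8 -0.2  4.1] M [ 0.    0.2  -0.02] w 0.0166
up t 4.99 tcp [ 0.4854 -0.295   0.1789] F [ 0.4  0.1 -0.4] M [0.01 0.01 0.01] w 0.0163
over t 6.34 tcp [ 0.5725 -0.0736  0.1798] F [-0.8 -0.3 -0.2] M [ 0.02 -0.03  0.02] w 0.0169
```

Run:
```python
import cv2,numpy as np
a=cv2.imread("pics/b_scene.png")[150:300,220:420];b=cv2.imread("pics/b_top.png")[180:330,200:400]
cv2.imwrite("pics/b_crop.png",np.hstack([cv2.resize(x,None,fx=2,fy=2,interpolation=2)for x in(a,b)])[:, :800])
```

```text
(no output)
```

View pics/b_crop.png

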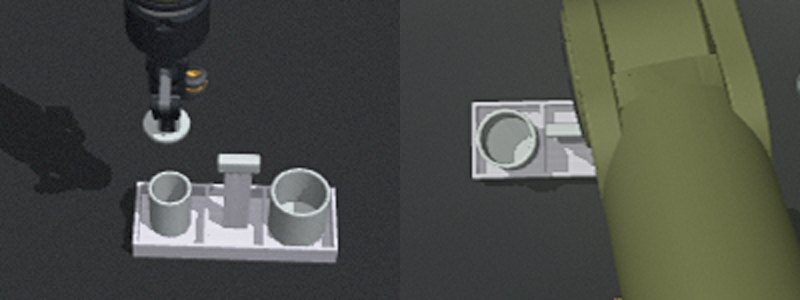

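The scene crop shows the lid held level above the narrow pot, with the disc at about (165,125) in the crop. The arm covers that area in the top view. I'll measure the disc offset, then lower it.

```bash
cat >> h.py <<'E'
def disc(tag,c,z,r):
    W=cloud("scene",np.load(f"d_{tag}_scene.npy")); p=W[(abs(W[...,2]-z)<.006)&(np.linalg.norm(W[...,:2]-c,axis=-1)<r+.012)]
    print("disc n",len(p),"z",np.median(p[:,2]),cv2.minEnclosingCircle(p[:,:2].astype(np.float32)*1000), "rect",p.min(0),p.max(0))
E
python3 - <<'E'
from h import *
disc("b",NP_,.1765,.023)
ctrl.movel([*NP_,.090],max_speed=.15); st("pre")
ctrl.movel([*NP_,.083],max_speed=.03); st("in")
ctrl.movel([*NP_,.0765],max_speed=.03); st("seat"); ctrl.pause(.2); st()
shots("c")
E
```

```text
disc n 183 z 0.17630018342411594 ((573.0279541015625, -73.94230651855469), 23.662494659423828) rect [ 0.55479235 -0.0973746   0.17142088] [ 0.59511507 -0.05312038  0.18173294]
pre t 7.19 tcp [ 0.5734 -0.0722  0.0907] F [0.4 0.6 0. ] M [-0.03 -0.04  0.01] w 0.0168
in t 7.58 tcp [ 0.5729 -0.0722  0.0831] F [-0.2  0.6 -1.2] M [ 0.03 -0.01 -0.03] w 0.0167
seat t 7.94 tcp [ 0.5728 -0.0722  0.0763] F [ 0.2 -0.8 -0.8] M [ 0.01  0.02 -0.04] w 0.0168
 t 8.14 tcp [ 0.5729 -0.0722  0.0765] F [-0.2  0.7 -1. ] M [-0.02 -0.   -0.02] w 0.0167
```

Alignment looks good and the contact force is nil. Next: the last millimetre, release and retreat, then look.

Run:
```python
from h import *
ctrl.movel([*NP_,.0755],max_speed=.03); st("seat")
ctrl.ungrasp(); st("open")
ctrl.movel([*NP_,.20],max_speed=.2); 
ctrl.movep([*WL,.20],Q); st("overWL"); shots("e")
np.set_printoptions(precision=4,suppress=True)
for n in("scene","top"):
    d=np.load(f"d_e_{n}.npy"); W=cloud(n,d)
    for k,v in fitall(n,d,("wide_pot","handle","carrier")).items(): print(n,k,v)
    for z0,z1 in((.064,.085),(.09,.11)):
        m=(abs(W[...,0]-NP_[0])<.04)&(abs(W[...,1]-NP_[1])<.035)&(W[...,2]>z0)&(W[...,2]<z1); p=W[m]
        print(n,len(p),np.median(p[:,2]),np.percentile(p[:,2],[5,95]),cv2.minEnclosingCircle(p[:,:2].astype(np.float32)*1000))
a=cv2.imread("pics/e_scene.png")[180:330,220:420];b=cv2.imread("pics/e_top.png")[180:330,200:400]
cv2.imwrite("pics/e_crop.png",np.hstack([cv2.resize(x,None,fx=2,fy=2,interpolation=2)for x in(a,b)])[:, :800])
```

```text
seat t 8.49 tcp [ 0.5731 -0.0722  0.0758] F [-0.  -0.1  3.6] M [-0.03  0.12  0.01] w 0.0167
open t 9.17 tcp [ 0.5729 -0.0722  0.0755] F [ 0.1 -0.4 -0.2] M [0.01 0.04 0.05] w 0.0854
overWL t 11.45 tcp [0.4464 0.3132 0.1997] F [ 0.2 -1.1  0. ] M [ 0.01 -0.04 -0.01] w 0.0852
scene wide_pot ((array([0.5672, 0.0661]), np.float64(0.0017633467850895882)), (array([0.5666, 0.0672]), 33.71330642700195), 187)
scene handle (((572.7256469726562, -0.9224567413330078), (15.816092491149902, 43.15885925292969), 3.2353789806365967), array([ 0.575 , -0.0017,  0.1256]), 146)
scene carrier (((572.8016967773438, -1.1755523681640625), (87.74088287353516, 220.0399932861328), 2.7061381340026855), 782)
scene 280 0.07224053762183197 [0.067  0.0792] ((573.1798095703125, -73.57431030273438), 25.07967185974121)
scene 64 0.0992261773725777 [0.0915 0.1033] ((573.3296508789062, -73.12913513183594), 9.549238204956055)
top wide_pot ((array([0.5665, 0.0672]), np.float64(0.001242625750012314)), (array([0.5664, 0.0673]), 31.951900482177734), 172)
top handle (((572.3612060546875, 0.13944053649902344), (12.830730438232422, 42.71803665161133), 1.4257642030715942), array([ 0.5723, -0.0008,  0.1252]), 152)
top carrier (((572.2322998046875, -0.23624420166015625), (84.54926300048828, 219.33815002441406), 2.5253148078918457), 658)
top 303 0.07162077188956585 [0.0684 0.0749] ((573.0752563476562, -72.12574005126953), 23.07925033569336)
top 61 0.09892073431776308 [0.0944 0.1027] ((572.8508911132812, -72.17058563232422), 8.852153778076172)
```

View pics/e_crop.png

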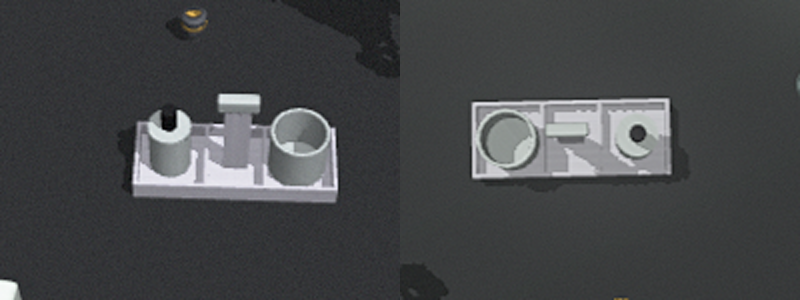

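The narrow lid is seated: its disc top is at 72 mm and the knob top at about 99–100 mm, both as expected, and the carrier hasn't moved. Now the wide lid.

Run:
```python
from h import *
ctrl.movel([*WL,.0155],max_speed=.13); st("down")
ctrl.pause(.15)
ctrl.close_gripper(40); st("closed")
ctrl.movel([*WL,.18],max_speed=.2); st("up")
ctrl.movel([*WP,.18],max_speed=.2); ctrl.pause(.2); st("over"); shots("f")
disc("f",WP,.1765,.032)
a=cv2.imread("pics/f_scene.png")[150:300,220:420]
cv2.imwrite("pics/f_crop.png",cv2.resize(a,None,fx=2,fy=2,interpolation=2))
```

```text
down t 13.12 tcp [0.4457 0.3149 0.0161] F [-0.1  0.3 -0.4] M [0.03 0.03 0.  ] w 0.0852
closed t 13.9 tcp [0.4453 0.3146 0.0156] F [-0.8 -0.6  3.2] M [-0.1   0.18  0.01] w 0.0166
up t 14.88 tcp [0.445  0.3139 0.179 ] F [-0.6 -0.1 -1.2] M [-0.02  0.02  0.02] w 0.0166
over t 16.61 tcp [0.5666 0.0677 0.1801] F [-0.9  0.2 -0.6] M [ 0.   -0.03  0.02] w 0.0169
disc n 439 z 0.17703578209843857 ((566.9682006835938, 66.83538818359375), 32.78181838989258) rect [0.53641128 0.03552881 0.17149383] [0.59943077 0.09861305 0.18223803]
```

View pics/f_crop.png

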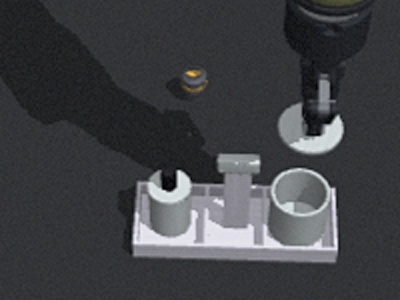

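The wide lid is level and centred over the wide pot, with the disc measured at (0.567, 0.067).

Run:
```python
from h import *
ctrl.movel([*WP,.090],max_speed=.15); ctrl.pause(.1);st("pre")
ctrl.movel([*WP,.083],max_speed=.03); st("in")
ctrl.movel([*WP,.0765],max_speed=.03); ctrl.pause(.1); s=st("seat")
ctrl.movel([*WP,.0755],max_speed=.03); st("seat")
if abs(s["contact_force"][2])<8:
    ctrl.ungrasp(); st("open")
    ctrl.movel([*WP,.20],max_speed=.2); 
    ctrl.movep([.44,.20,.24],Q); st("away"); shots("g")
    for n in("scene","top"):
        d=np.load(f"d_g_{n}.npy"); W=cloud(n,d)
        for k,v in fitall(n,d,("handle","carrier")).items(): print(n,k,v)
        for c in(NP_,WP):
          for z0,z1 in((.064,.085),(.09,.11)):
            m=(abs(W[...,0]-c[0])<.04)&(abs(W[...,1]-c[1])<.038)&(W[...,2]>z0)&(W[...,2]<z1); p=W[m]
            if len(p): print(n,len(p),np.median(p[:,2]),np.percentile(p[:,2],[5,95]),cv2.minEnclosingCircle(p[:,:2].astype(np.float32)*1000))
    a=cv2.imread("pics/g_scene.png")[180:330,220:420];b=cv2.imread("pics/g_top.png")[180:330,200:400]
    cv2.imwrite("pics/g_crop.png",np.hstack([cv2.resize(x,None,fx=2,fy=2,interpolation=2)for x in(a,b)])[:, :800])
```

```text
pre t 17.56 tcp [0.5676 0.0671 0.0911] F [-0.9  0.7 -1.5] M [-0.03 -0.04 -0.01] w 0.0163
in t 17.94 tcp [0.5667 0.0667 0.0829] F [ 1.  -0.3 -1.8] M [-0.01  0.03  0.03] w 0.0166
seat t 18.41 tcp [0.5668 0.0669 0.0765] F [ 0.1 -0.5 -0.4] M [ 0.02 -0.05 -0.05] w 0.0168
seat t 18.66 tcp [0.567  0.0669 0.0757] F [ 0.8 -0.6  1. ] M [ 0.05 -0.04 -0.02] w 0.0168
open t 19.33 tcp [0.5668 0.0668 0.0755] F [0.3 1.  0.8] M [ 0.01  0.04 -0.01] w 0.0851
away t 20.88 tcp [0.4403 0.1993 0.2393] F [ 0.2  0.  -0.3] M [-0.03 -0.02 -0.01] w 0.0853
scene handle (((573.4385986328125, -0.7288093566894531), (15.162690162658691, 43.39794921875), 3.314936637878418), array([ 0.57496186, -0.00093625,  0.12590097]), 146)
scene carrier (((572.6411743164062, -1.15472412109375), (88.1132583618164, 220.2111053466797), 2.1837146282196045), 728)
scene 276 0.07242400655156682 [0.06678563 0.0779987 ] ((573.8560791015625, -72.8690185546875), 24.60053825378418)
scene 63 0.10019492769578725 [0.09164551 0.10383219] ((575.2692260742188, -73.68501281738281), 8.93813419342041)
scene 553 0.07247498718533574 [0.0676835  0.076444
[... 208 characters left out ...]
 0.11405754089355469), (12.667807579040527, 42.498779296875), 1.3026764392852783), array([ 0.57229495, -0.00076951,  0.12503505]), 150)
top carrier (((572.2699584960938, -0.28534698486328125), (84.3985366821289, 219.239013671875), 2.6041250228881836), 640)
top 303 0.0716505006208521 [0.06861376 0.074633  ] ((573.2074584960938, -72.34064483642578), 23.04204559326172)
top 60 0.09890409746313167 [0.09513986 0.10178226] ((572.9094848632812, -72.51849365234375), 8.853172302246094)
top 652 0.07169782231400246 [0.06845845 0.07492261] ((566.696044921875, 67.79849243164062), 32.1203498840332)
top 60 0.0995761103267517 [0.0964788  0.10282595] ((566.7945556640625, 67.31896209716797), 8.610851287841797)
```

View pics/g_crop.png

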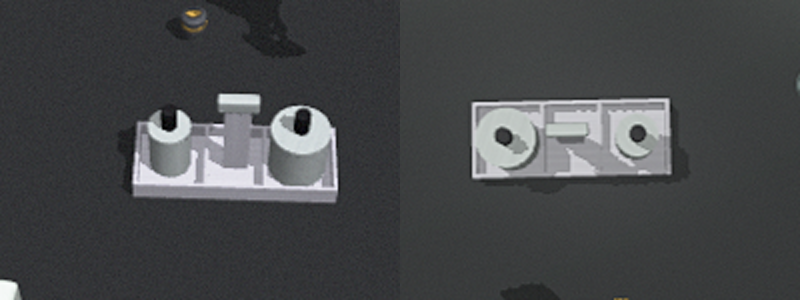

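Both lids are seated, with disc tops at 72 mm and knob tops at about 100 mm. Now I grip the handle and raise it 2 cm as a trial.

```bash
cat >> h.py <<'E'
def tilt(tag):
    # rim plane of carrier, points near the rim seen by both cameras, plus handle/lids
    W=cloud("scene",np.load(f"d_{tag}_scene.npy")); z=get_state()["tcp_pos"][2]-.0985
    def med(c,r,z0,z1):
        p=W[(np.linalg.norm(W[...,:2]-c,axis=-1)<r)&(W[...,2]>z0+z)&(W[...,2]<z1+z)]; return np.round(np.median(p,0),4),len(p)
    print("lids",med(NP_,.021,.066,.08),med(WP,.03,.066,.08),"lift",z)
E
python3 - <<'E'
from h import *
ctrl.movel([.50,.08,.24],max_speed=.25)
ctrl.movep([*HD,.18],Q); st("above")
ctrl.movel([*HD,.0985],max_speed=.08); ctrl.pause(.2); st("down")
ctrl.close_gripper(115); ctrl.pause(.2); st("closed")
ctrl.movel([*HD,.1185],max_speed=.03); ctrl.pause(.3); st("up2"); shots("i"); tilt("i")
a=cv2.imread("pics/i_scene.png")[130:330,220:420]
cv2.imwrite("pics/i_crop.png",cv2.resize(a,None,fx=3,fy=3,interpolation=2))
E
```

```text
above t 22.23 tcp [0.5722 0.0006 0.1794] F [-0.1  0.7  1.8] M [0.05 0.02 0.05] w 0.0851
down t 23.6 tcp [ 0.5726 -0.0006  0.0989] F [ 1.1  0.1 -0.3] M [-0.02 -0.01  0.01] w 0.0856
closed t 24.47 tcp [ 0.5723 -0.0006  0.0988] F [-1.5  0.1  5.1] M [-0.08  0.47 -0.04] w 0.0123
up2 t 25.58 tcp [ 0.5723 -0.0006  0.1184] F [-0.3  0.8 -7.9] M [ 0.02  0.01 -0.03] w 0.0119
lids (array([ 0.5782, -0.0685,  0.092 ]), 183) (array([0.5721, 0.0658, 0.0922]), 418) lift 0.019924086893236048
```

View pics/i_crop.png

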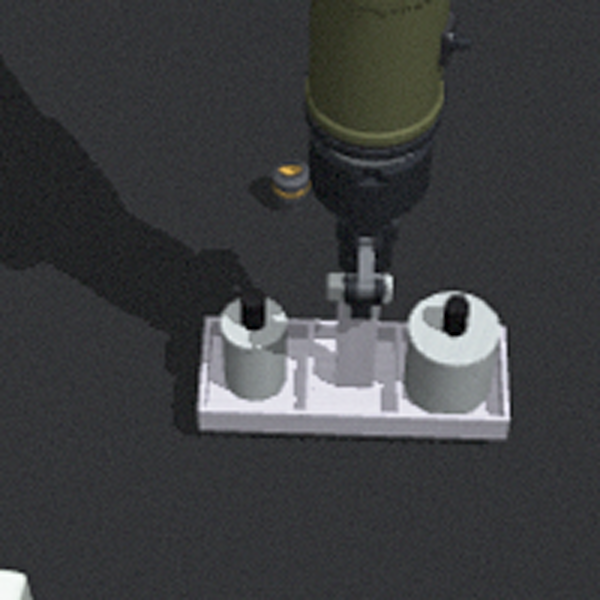

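The carrier is off the bench and level: both lids are at 92 mm, and the load is about 8 N. I'll finish the lift.

Run:
```python
from h import *
ctrl.movel([*HD,.1995],max_speed=.05); ctrl.pause(.8); st("up"); shots("j"); tilt("j")
a=cv2.imread("pics/j_scene.png"); cv2.imwrite("pics/j_v.png",a)
ctrl.pause(.3); st("hold")
```

```text
up t 28.25 tcp [ 0.5724 -0.0006  0.1995] F [-0.2  0.5 -7.3] M [0.07 0.07 0.05] w 0.0121
lids (array([ 0.5785, -0.0698,  0.1734]), 203) (array([0.572 , 0.0658, 0.1734]), 463) lift 0.10100273127698148
hold t 28.65 tcp [ 0.5724 -0.0006  0.1995] F [-0.7 -0.1 -6.9] M [ 0.   -0.03 -0.03] w 0.0118
```

View pics/j_scene.png

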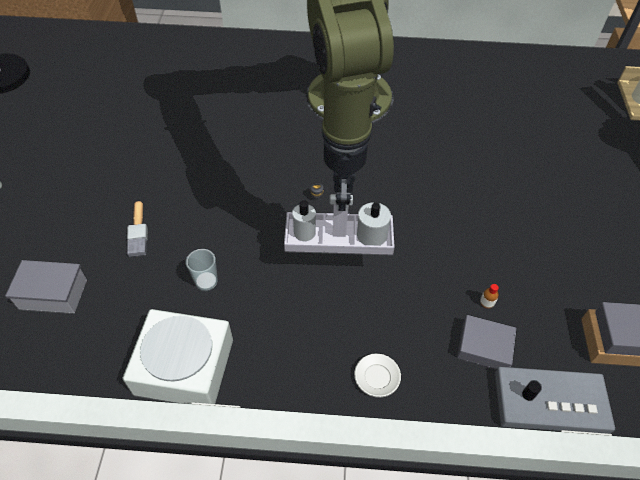

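The carrier hangs level at about (340,232) with both lids seated, and the other things on the bench are where they were.

```bash
python3 -c "
from station import ticket
print(ticket.close_job())"
```

```text
the job is handed in; nothing more can be done
None
```

Both pots are closed with the lids of their own size. I then lifted the carrier by its handle about 10 cm straight up and handed the job in while holding it, at about 29 s of the 58 s allowed.

- **Lids:** before the lift, both disc tops measured 72 mm and both knob tops about 100 mm above the bench, as expected for fully seated lids. The carrier had not moved from its place.
- **Hold:** the lift was 101 mm, with both lids at the same height (173 mm), so the carrier is level along its length; I did not measure tilt the other way. The load of about 7–8 N was steady, with almost no moment at the wrist.
- **Bystanders:** they look unmoved in the last picture; I did not measure their positions again.
- **Disagreements:** the gripper read about 1–2 mm narrower than the stated knob and handle widths, and the two cameras differed by about 1–2 mm. No check failed.

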